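Seat a magnet button in a wooden badge with one turn of a bench press's flywheel

TASK

Press the steel magnet button into the wooden badge on the small blue bench press: push the badge slide fully home under the die by its red tab, then turn the flywheel by its red knob once round, anticlockwise seen from above, until it comes up firmly against its hidden stop, feeling for the stop and never forcing it. Let go and leave the wheel there, the die up and the slide home, and leave the goods round about where they are.

Things in the scene. Friction and masses are not known exactly. Their poses are not given: they have to be found in the camera images.
- press: Small bench press, fixed: grey bed 130x245x16 mm, blue gearbox with a flat flywheel on top, blue head (top 118 mm high) over the die. Origin on the table under the bed's middle; own z up; own +y runs along the bed from the slide's red tab to the flywheel. Flywheel axis at (0, +45 mm), die axis at (0, -55 mm) in this frame.
- wheel_centre (a point): Point on the flywheel's vertical axis, 165 mm above the table. Flywheel 132 mm diameter, rim top 136 mm, hub top 145 mm high. A solid stop inside the hub ends the turn anywhere from 0.3 rad before to 0.3 rad after one full turn from the start; it cannot be seen and differs each time. Clockwise another stop lies 0.1 to 0.7 rad away.
- knob_grip (a point): Middle of the red knob, an upright round handle: 22 mm diameter, 142 to 188 mm above the table, 50 mm from the flywheel's axis. It spins freely on its pin, so a gripper holding it need not turn as it goes round. Turning it anticlockwise seen from above takes about 2 N, 2 to 10 N while the die presses the button (before the half turn), about 2 N or less again from there to the end.
- wheel (a joint): Elastic twist (rad) of the flywheel on its hub, 0 when not pushed, positive when the knob is pushed anticlockwise: 12 N m/rad, so 5 N along the rim direction at the knob gives 0.02 rad. It shows how hard the wheel is pushed, not how far it has turned. At the stop the knob should feel 6 N or more (0.025 rad), and never over 25 N (0.104 rad) either way.
- push_tab (a point): Middle of the upper edge of the badge slide's red upright tab, 90 mm above the table. Tab 40 mm wide along the press's x, 12 mm thick along its y, from 26 to 90 mm above the table (round bar along its top to 94 mm). Push it along the press's +y. When home it stands at y = -140 mm in the press's frame.
- slide (a joint): Travel (m) of the badge slide: 0 fully drawn out, 0.045 fully home against its end stop with the badge under the die; 3 N of friction, stays where it is left. It starts between 0 and 0.015.
- button (a joint): Depth (m) to which the 18 mm steel button is pressed into the 44 mm wooden badge that is clipped on the slide: 0 as it starts (standing 6 mm proud), nearly 0.006 after a full stroke; stays where it is.
- ram (a joint): Travel (m) of the die: about 0 at the top, 0.021 at the bottom (half a turn of the flywheel), back to about 0 (within 0.001) after a full turn; a return spring lifts it.
- signs_a: Pack of brown wooden magnet signs, 50x62x33 mm, a bystander; origin under its middle.
- signs_b: Taller pack of brown wooden magnet signs, 50x65x39 mm, a bystander; origin under its middle.
- bear: Plywood bear-shaped phone stand, 104x121x176 mm, a bystander; origin under its middle.

How it is judged:
On the way, in this order (a step that is already met when the one before it is completed fails the run):
1. the badge slide is pushed fully home (within 2 mm) (value of joint slide above 0.043 m), for 0.2 s.
2. the die comes down on the badge at home and drives the button at least 5 mm in (value of joint button above 0.005 m and value of joint slide above 0.043 m and value of joint ram above 0.019 m).
3. the turn is completed: with the die up again the wheel is brought against its stop with at least 6 N at the knob (value of joint ram below 0.0008 m and value of joint wheel above 0.025 rad), for 0.2 s.
At the end, for the whole second after the job is handed in: Button at least 5 mm in, slide within 2 mm of home, die within 0.8 mm of its top, knob within 25 mm of where it started after the full turn, wheel relaxed (twist under 0.02 rad) and at rest (value of joint button above 0.005 m and value of joint slide above 0.043 m and value of joint ram below 0.0008 m and distance of knob_grip from where it was at the start of the episode below 0.025 m and value of joint wheel between -0.02 and 0.02 rad and velocity of joint ram between -0.002 and 0.002 m/s); the robot touches nothing.
It fails at once if the flywheel is forced: more than 25 N along the rim direction at the knob, either way (value of joint wheel above 0.104 rad or value of joint wheel below -0.104 rad).
It fails at once if a bystander (magnet packs, bear stand) is moved more than 30 mm (distance of any of signs_a, signs_b, bear from where it was at the start of the episode above 0.03 m).
It also fails if it takes over 72 s, if anything falls off the work surface, if the arm or the gripper's body presses on something with over 40 N, if the wrist force passes 120 N, or if a joint passes its speed limit or range.

ROBOT

A 6-joint arm with a two-finger parallel gripper is mounted at the origin on the work surface; the furniture and walls round the work are solid. World frame = base frame: x ahead of the robot, y to its left, z up, the work surface at z = 0. Lengths are in m, angles in rad, forces in N, time in s.
With the tool pointing down it reaches from about 0.3 to 0.75 m from the base axis. Payload 8.5 kg.
Tool frame: the origin (TCP) lies where the fingers leave the gripper's body, on its centre line; the fingertips stand 64 mm ahead of it and the grasp point (between the pads) lies 45 mm ahead of it; z points along the fingers, y is the line along which they close (so a half turn about z gives the same grasp; the last joint's range is limited). The gripper opens to 88 mm and grips with 3 to 60 N. Pads are 18 mm wide; open, the fingers measure 123 mm over their backs; the gripper's body (75 mm by 187 mm) begins 45 mm behind the grasp point.
Start: joints at [-1.452, 0.381, 1.297, -0, 1.464, -0.215], TCP at [0.18, -0.52, 0.303] pointing down, gripper open.
Joint ranges: [-3.11, 3.11], [-0.89, 2.33], [0.22, 2.48], [-1.42, 4.56], [0.17, 2.85], [-2.88, 2.88]. Speed limits (rad/s): [2.39, 2.39, 3.14, 3.14, 3.14, 3.14].

INTERFACE

Orientations are given as a unit quaternion [x, y, z, w].
In Python, from workcell import env, read_camera, spotter gives the robot as it stands. The module is installed in compiled form; this text tells all that it offers.
- The arm moves only by the tool jog_arm, never from a script. Its argument "motion" is one flat list of numbers, 7 for each row, row after row: the finger opening in m, from 0 to 0.0881, then the shift along the tool's x, y, z in m, then the turn, a rotation vector about the tool's x, y, z in rad. In form: [claw, dx, dy, dz, wx, wy, wz, claw, dx, dy, dz, wx, wy, wz, ...]. A call has 1 to 12 rows; each row shifts and turns the commanded pose from where the row before left it, along the tool's axes as they then stand; what a row does not reach is not made up. A row lasts 1/8 s, in which the tool goes at most 62.5 mm and 10.7 degrees, less where a joint would pass 70% of its speed; a pose out of reach is approached as far as the arm can. A call is refused whole if a number of a shift passes 0.0625 or a number of a turn 0.188, either way. A call with a gripper value outside its range is refused whole. The fingers move at their own pace and stop on an object; "force" is the grip in N (left out, the last holds). Time passes only in rows, so rows that do not move let the fingers close. It gives the time, the measured TCP pose, the force, the opening and the grip force at its end, in the units of the state.
- env.read_state(): the state, without advancing time (a new reading comes with each control period).
- read_camera(name): name is "scene" or "top" or "wrist"; returns a dict with "frame" (384x512x3 uint8, red, green, blue), "vfov" (degrees; the focal length in pixels is half the picture's height over the tangent of half this angle, whatever the lens; pixels are square), "cx", "cy" (the principal point, pixels), "k1" (the pictures are not rectified: a ray, as slopes to the right and down, at radius r is drawn at 1 + k1 r^2 times it, then the intrinsics apply), "rvec" (rotation vector, rad) and "tvec" (3), from world to camera coordinates, as OpenCV has them. Camera axes: x right, y down, z forward; pixel columns grow to the right and rows downward; lengths in m; the calibration is good to about 2 mm. A picture is of the moment at which its call begins. There is no depth.
- env.job_done(): hands the job in; it is judged then, once.
Trained networks look in the newest picture that a camera, given by its name, has taken for a name from the list of things; names that differ only in an ending like _2 or _b are one class to them, and where a whole thing is asked for, a point or a joint stands for the part that bears it (a point fixed in the world has none). Each returns a list of dicts, best first, with "conf" (0 to 1); they miss things now and then, are a little off and sometimes report something else, mostly with a low value. They report only what shows in the picture. A call takes as long as a camera call.
- spotter.recognise(camera, thing): "xy" ([column, row] in pixels, amid what is visible of it).
- spotter.regions_of(camera, thing): "region" (384x512 bool, what is visible of it) and "xy" ([column, row] in pixels, amid what is visible of it).
The state is a dict: "clock": time; "joints": joint angles; "qd": joint speeds; "joint_torque": joint torques, N m; "tool_pos": TCP position; "tcp_rot": TCP orientation; "contact_force": force on the tool from outside, world axes, zero at the start; "wrist_torque": the same for the moment, N m; "opening": finger opening in m; "finger_force": force on a finger pad.
Only numpy, scipy, OpenCV 4.12 (cv2) and the standard library are available. Lean on these libraries where they do the work, as an engineer would, in place of code of your own. Each camera call takes 0.05 s, during which the arm holds its last target. There are 200 camera calls.

## Working session

There is one attempt and no reset: what is moved stays moved. The work goes in short steps, Python scripts to look and compute and a tool call to move; the robot and the scene stay as the last step left them, time stands still between calls to the robot, and variables do not carry over. Pictures are saved under pics/ and viewed, at most 10 in all, crops included, and the job is handed in when it is done.

Besides the shell and the picture viewer there is one more tool, called after ">>>" by a JSON object that holds its "op" and its "data", one argument or row to a line. jog_arm: Moves the arm, as the interface text tells. Its arguments: {"type":"object","properties":{"motion":{"type":"array"},"force":{"type":"number"}},"required":["motion"]}

```bash
mkdir -p pics; cat > h.py <<'E'
import numpy as np, cv2
from scipy.spatial.transform import Rotation as R
from workcell import env, read_camera, spotter
def ray(c,uv):
    f=c["frame"].shape[0]/2/np.tan(np.radians(c["vfov"])/2)
    K=np.array([[f,0,c["cx"]],[0,f,c["cy"]],[0,0,1.]])
    n=cv2.undistortPoints(np.array([[uv]],float),K,np.array([c["k1"],0,0,0.]))[0,0]
    M=cv2.Rodrigues(np.array(c["rvec"],float))[0]; t=np.array(c["tvec"],float)
    return -M.T@t, M.T@np.array([n[0],n[1],1])
def atz(c,uv,z):
    o,d=ray(c,uv); return o+d*(z-o[2])/d[2]
def proj(c,p):
    f=c["frame"].shape[0]/2/np.tan(np.radians(c["vfov"])/2)
    K=np.array([[f,0,c["cx"]],[0,f,c["cy"]],[0,0,1.]])
    return cv2.projectPoints(np.array(p,float).reshape(-1,3),np.array(c["rvec"],float),np.array(c["tvec"],float),K,np.array([c["k1"],0,0,0.]))[0].reshape(-1,2)
E
python3 - <<'E'
from h import *
s=env.read_state();print({k:np.round(v,3) for k,v in s.items()})
im=[]
for n in ["scene","top"]:
    c=read_camera(n); im.append(c["frame"])
    print(n,np.round(ray(c,(c["cx"],c["cy"])),3).tolist())
    for t,z in [("knob_grip",.188),("push_tab",.092),("press",0.1),("wheel",.136),("slide",.03),("button",.04),("signs_a",.033),("bear",.17)]:
        for r in spotter.recognise(n,t)[:2]:
            print(t,round(r["conf"],2),np.round(r["xy"],1),np.round(atz(c,r["xy"],z),3))
cv2.imwrite("pics/a.png",cv2.resize(im[0],(800,600))[:,:,::-1]);cv2.imwrite("pics/b.png",cv2.resize(im[1],(800,600))[:,:,::-1])
E
```

```text
{'clock': np.float64(0.0), 'joints': array([-1.452,  0.381,  1.298,  0.   ,  1.464, -0.215]), 'qd': array([ 0.   ,  0.002,  0.002,  0.001, -0.002, -0.   ]), 'joint_torque': array([-3.0000e-03, -4.3794e+01, -2.2456e+01,  7.1000e-02,  3.5000e-02,
       -0.0000e+00]), 'tool_pos': array([ 0.18 , -0.519,  0.302]), 'tcp_rot': array([ 0.986,  0.166,  0.   , -0.001]), 'contact_force': array([ 0.228,  0.256, -1.12 ]), 'wrist_torque': array([0.015, 0.009, 0.013]), 'finger_force': np.float64(0.0), 'opening': np.float64(0.088)}
scene [[0.038, 0.935, 1.014], [0.32, -0.63, -0.707]]
knob_grip 0.5 [192.2 232.1] [0.489 0.368 0.188]
push_tab 0.75 [256.  234.6] [0.393 0.233 0.092]
press 0.95 [219.  258.8] [0.434 0.349 0.1  ]
press 0.28 [206.8 258.9] [0.46  0.363 0.1  ]
wheel 0.64 [205.5 260.3] [0.444 0.39  0.136]
slide 0.83 [250.1 233. ] [0.434 0.188 0.03 ]
button 0.56 [250.4 185.7] [0.516 0.032 0.04 ]
signs_a 0.79 [273.6 285.4] [0.302 0.314 0.033]
signs_a 0.65 [249. 184.] [0.526 0.021 0.033]
bear 0.84 [262.6 149.9] [0.49  0.008 0.17 ]
bear 0.49 [251.1 234.4] [0.374 0.297 0.17 ]
top [[0.38, 0.094, 1.205], [0.05, 0.031, -0.998]]
push_tab 0.77 [223.8 195. ] [0.429 0.181 0.092]
press 0.65 [178.1 191.2] [0.442 0.298 0.1  ]
press 0.2 [184.7 241.1] [0.313 0.284 0.1  ]
wheel 0.86 [153.3 187.8] [0.451 0.353 0.136]
slide 0.93 [222.9 195. ] [0.432 0.188 0.03 ]
signs_a 0.86 [292.2 152.7] [ 0.541 -0.005  0.033]
signs_a 0.8 [185.3 242.3] [0.306 0.294 0.033]
bear 0.84 [349.1 144.8] [ 0.537 -0.13   0.17 ]
```

View pics/a.png

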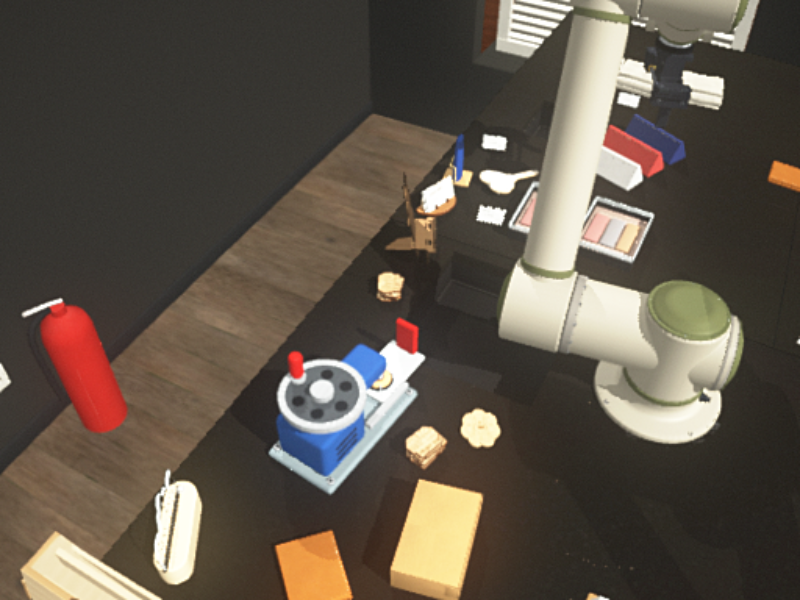

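View pics/b.png

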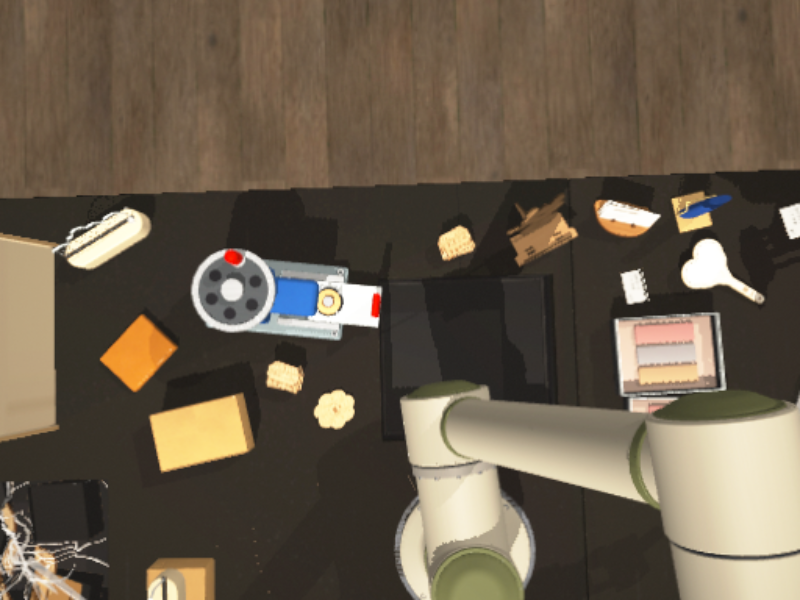

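The top view shows the press with the wheel hub near (232,289), the knob at (234,257) and the tab at (376,305), all in 800x600 pixels. The scene view agrees: knob (296,362), tab (407,335), hub (321,391). Next I'll measure these precisely.

```bash
python3 - <<'E'
from h import *
C={n:read_camera(n) for n in ["scene","top"]}
O={}
for n,c in C.items():
    hsv=cv2.cvtColor(c["frame"],cv2.COLOR_RGB2HSV)
    m=(((hsv[...,0]<8)|(hsv[...,0]>172))&(hsv[...,1]>170)&(hsv[...,2]>90)).astype(np.uint8)
    k,l,st,ce=cv2.connectedComponentsWithStats(m)
    for i in range(1,k):
        if st[i,4]>15: print(n,st[i],ce[i].round(1))
    g=(hsv[...,1]<60)&(hsv[...,2]>130)
    k,l,st,ce=cv2.connectedComponentsWithStats(g.astype(np.uint8))
    h0=(148.5,185) if n=="top" else (205.5,250)
    for i in range(1,k):
        if st[i,4]>40 and np.hypot(*(ce[i]-h0))<40: print(n,"hub?",st[i],ce[i].round(1),atz(c,ce[i],.145).round(4))
    for r in spotter.regions_of(n,"knob_grip")[:2]: print("knob region",r["conf"],r["region"].sum(),r["xy"])
crop=C["top"]["frame"][140:240,110:260]; cv2.imwrite("pics/c.png",cv2.resize(crop,(750,500),interpolation=cv2.INTER_CUBIC)[:,:,::-1])
E
```

```text
scene [  26  194   55   83 2583] [ 53.  234.8]
scene [254 203  14  23 237] [260.2 214.2]
scene [184 225  10  17 135] [188.9 232.5]
scene hub? [ 172  218  100   98 2800] [226.4 263. ] [0.3935 0.3801 0.145 ]
scene hub? [198 242  17  16 213] [206.1 249.7] [0.4547 0.3689 0.145 ]
knob region 0.65 504 [262.7, 151.1]
knob region 0.41 124 [189.3, 232.4]
top [144 160  11   9  77] [148.7 164.3]
top [238 188   6  15  66] [240.2 195. ]
top hub? [141 178  15  15 183] [148.1 185.1] [0.457  0.3642 0.145 ]
knob region 0.39 95 [148.4, 164.9]
```

View pics/c.png

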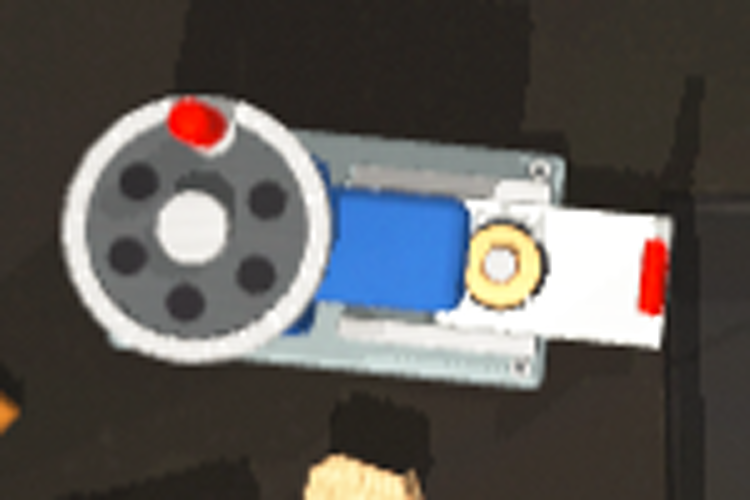

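The crop (5x, offset 110,140) shows the knob at (198,122), the hub at (192,227), the tab at (652,276) and the badge at (502,265). I'll fit the press pose to these points.

```bash
python3 - <<'E'
from h import *
from scipy.optimize import least_squares
C={n:read_camera(n) for n in ["scene","top"]}
def model(p):
    x,y,th,ka,s=p
    e=np.array([-np.sin(th),np.cos(th)]) ; ex=np.array([np.cos(th),np.sin(th)])
    w=np.array([x,y]); kn=w+.05*np.array([np.cos(ka),np.sin(ka)]); tab=w-(.185+.045-s)*e; bad=w-(.1+.045-s)*e
    return w,kn,tab,bad
def res(p):
    w,kn,tab,bad=model(p)
    r=[]
    for n,pts in {"top":[(w,.145,(148.1,185.1)),(kn,.170,(148.7,164.3)),(tab,.085,(240.2,195)),(bad,.046,(210.2,193))],"scene":[(w,.143,(206.1,249.7)),(kn,.165,(188.9,232.5)),(tab,.060,(260.2,214.2))]}.items():
        q=proj(C[n],[[*a,z] for a,z,_ in pts]); r+=list((q-[o for *_,o in pts]).ravel())
    return r
f=least_squares(res,[.456,.365,.1,0,.01])
print(f.x.round(4),np.round(f.fun,1)); print([m.round(4) for m in model(f.x)])
E
```

```text
[ 4.571e-01  3.654e-01 -1.265e-01 -1.823e-01  3.000e-04] [-0.5  0.  -0.4 -0.1  0.3 -0.1 -0.4 -0.5 -0.1 -0.8  0.7  0.2  0.4  0.1]
[array([0.4571, 0.3654]), array([0.5062, 0.3563]), array([0.4281, 0.1375]), array([0.4388, 0.2218])]
```

>>> {"op": "jog_arm", "data": {
  "motion": [0,0,0,0,0,0,-0.185,0,0,0,0,0,0,-0.185,0,0,0,0,0,0,-0.185,0,0,0,0,0,0,-0.185,0,0,0,0,0,0,-0.185,0,0,0,0,0,0,-0.185,0,0.03,0.0075,0,0,0,0,0,0.03,0.0075,0,0,0,0,0,0.03,0.0075,0,0,0,0,0,0.03,0.0075,0,0,0,0,0,0.03,0.0075,0,0,0,0,0,0.03,0.0075,0,0,0,0],
  "force": 10
}}

```text
clock: 2.7
tool_pos: [0.2479, -0.3458, 0.3028]
tcp_rot: [0.751, 0.661, -0.0, 0.0]
contact_force: [0.0, -0.0, -0.4]
opening: 0.0006
finger_force: 0.0
```

>>> {"op": "jog_arm", "data": {
  "motion": [0,0.0385,0.0098,0,0,0,0,0,0.0385,0.0098,0,0,0,0,0,0.0385,0.0098,0,0,0,0,0,0.0385,0.0098,0,0,0,0,0,0.0385,0.0098,0,0,0,0,0,0.0385,0.0098,0,0,0,0,0,0.0385,0.0098,0,0,0,0,0,0.0385,0.0098,0,0,0,0,0,0.0385,0.0098,0,0,0,0,0,0.0385,0.0098,0,0,0,0,0,0.0385,0.0098,0,0,0,0,0,0,0,0,0,0,0]
}}

```text
clock: 4.2
tool_pos: [0.4085, 0.0613, 0.3027]
tcp_rot: [0.749, 0.662, 0.0, -0.0]
contact_force: [-0.2, -0.8, -0.2]
opening: 0.0007
finger_force: 0.0
```

>>> {"op": "jog_arm", "data": {
  "motion": [0,0.015,0.0049,0.02,0,0,0,0,0.015,0.0049,0.02,0,0,0,0,0,0,0.03,0,0,0,0,0,0,0.03,0,0,0,0,0,0,0.03,0,0,0,0,0,0,0.03,0,0,0,0,0,0,0.02,0,0,0,0,0,0,0,0,0,0]
}}

```text
clock: 5.2
tool_pos: [0.4213, 0.0874, 0.1221]
tcp_rot: [0.751, 0.66, -0.001, -0.001]
contact_force: [-0.2, -0.2, 0.9]
opening: 0.0006
finger_force: 0.0
```

```bash
python3 - <<'E'
from h import *
a=read_camera("wrist")["frame"]; b=read_camera("top")["frame"][130:260,130:300]
cv2.imwrite("pics/d.png",np.hstack([cv2.resize(a,(400,300)),cv2.resize(b,(392,300))])[:,:,::-1])
s=env.read_state();print(s["tool_pos"],s["contact_force"])
E
```

```text
[0.42196862 0.0876555  0.12339143] [-0.3659759   1.07195603 -0.44093119]
```

View pics/d.png

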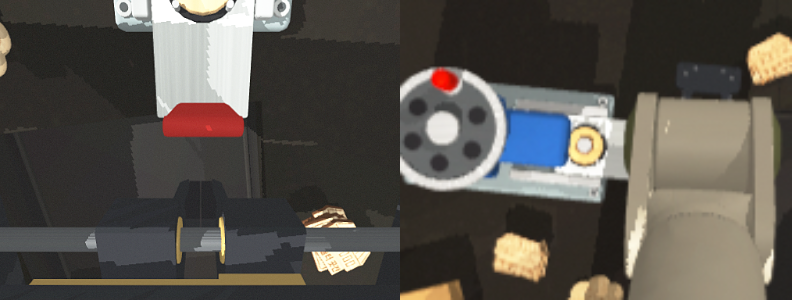

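The wrist view shows the tab at (203,128), centred on the closed fingers at (200,180). I'll push now.

>>> {"op": "jog_arm", "data": {
  "motion": [0,0.007,0,0,0,0,0,0,0.007,0,0,0,0,0,0,0.007,0,0,0,0,0,0,0.007,0,0,0,0,0,0,0.005,0,0,0,0,0,0,0.005,0,0,0,0,0,0,0.005,0,0,0,0,0,0,0.005,0,0,0,0,0,0,0.005,0,0,0,0,0,0,0.005,0,0,0,0,0,0,0.005,0,0,0,0,0,0,0.005,0,0,0,0,0]
}}

```text
clock: 6.8
tool_pos: [0.4304, 0.1559, 0.1227]
tcp_rot: [0.751, 0.661, -0.0, -0.0]
contact_force: [-1.1, -4.0, 0.7]
opening: 0.0006
finger_force: 1.7
```

>>> {"op": "jog_arm", "data": {
  "motion": [0,0.002,0,0,0,0,0,0,0.002,0,0,0,0,0,0,0,0,0,0,0,0]
}}

```text
clock: 7.18
tool_pos: [0.4309, 0.1598, 0.1227]
tcp_rot: [0.751, 0.661, 0.0, -0.0]
contact_force: [0.2, 0.8, -0.0]
opening: 0.0004
finger_force: 0.0
```

>>> {"op": "jog_arm", "data": {
  "motion": [0,0.002,0,0,0,0,0,0,0.002,0,0,0,0,0,0,0.002,0,0,0,0,0]
}}

```text
clock: 7.55
tool_pos: [0.4316, 0.1656, 0.1228]
tcp_rot: [0.751, 0.661, -0.0, 0.0]
contact_force: [0.5, -3.2, 1.0]
opening: 0.0004
finger_force: 1.6
```

>>> {"op": "jog_arm", "data": {
  "motion": [0,0.001,0,0,0,0,0,0,0.001,0,0,0,0,0]
}}

```text
clock: 7.8
tool_pos: [0.4317, 0.1662, 0.1228]
tcp_rot: [0.75, 0.661, -0.002, 0.001]
contact_force: [-2.6, -22.3, 5.1]
opening: 0.0001
finger_force: 11.2
```

>>> {"op": "jog_arm", "data": {
  "motion": [0,0.001,0,0,0,0,0,0,0.001,0,0,0,0,0]
}}

```text
clock: 8.05
tool_pos: [0.4318, 0.1665, 0.1229]
tcp_rot: [0.75, 0.661, -0.003, 0.002]
contact_force: [-3.4, -37.8, 8.1]
opening: 0.0003
finger_force: 19.2
```

>>> {"op": "jog_arm", "data": {
  "motion": [0,-0.005,0,0,0,0,0,0,-0.012,0,0,0,0,0,0,-0.013,0,0,0,0,0,0,-0.01,0,0,0,0,0,0,0,0,-0.03,0,0,0,0,0,0,-0.03,0,0,0,0,0,0,-0.03,0,0,0,0,0,0,-0.03,0,0,0,0,0,0,-0.03,0,0,0,0,0,0,-0.03,0,0,0,0.05,0,0,0,0,0,0]
}}

```text
clock: 9.43
tool_pos: [0.4274, 0.1296, 0.3042]
tcp_rot: [0.751, 0.661, 0.002, 0.001]
contact_force: [0.9, 0.7, -0.3]
opening: 0.0085
finger_force: 0.0
```

>>> {"op": "jog_arm", "data": {
  "motion": [0.055,0.0237,0.0049,0,0,0,0,0.055,0.0237,0.0049,0,0,0,0,0.055,0.0237,0.0049,0,0,0,0,0.055,0.0237,0.0049,0,0,0,0,0.055,0.0237,0.0049,0,0,0,0,0.055,0.0237,0.0049,0,0,0,0,0.055,0.0237,0.0049,0,0,0,0,0.055,0.0237,0.0049,0,0,0,0,0.055,0.0237,0.0049,0,0,0,0,0.055,0.0237,0.0049,0,0,0,0,0.055,0,0,0,0,0,0,0.055,0,0,0,0,0,0]
}}

```text
clock: 10.92
tool_pos: [0.5055, 0.358, 0.3019]
tcp_rot: [0.751, 0.661, -0.001, -0.0]
contact_force: [-0.0, -0.9, 0.3]
opening: 0.0549
finger_force: 0.0
```

```bash
python3 - <<'E'
from h import *
s=env.read_state();print(s["tool_pos"],s["joints"],s["contact_force"])
c=read_camera("wrist");a=c["frame"]
hsv=cv2.cvtColor(a,cv2.COLOR_RGB2HSV)
m=(((hsv[...,0]<8)|(hsv[...,0]>172))&(hsv[...,1]>150)&(hsv[...,2]>70)).astype(np.uint8)
k,l,st,ce=cv2.connectedComponentsWithStats(m)
for i in range(1,k):
    if st[i,4]>30: print(st[i],ce[i].round(1),atz(c,ce[i],.188).round(4))
print("pred px knob top, base, hub", proj(c,[[.5062,.3563,.188],[.5062,.3563,.142],[.4571,.3654,.145]]).round(1))
cv2.imwrite("pics/e.png",a[:,:,::-1])
E
```

```text
[0.50549579 0.3579698  0.30187067] [ 4.25379002e-01  5.06185227e-01  1.09008964e+00 -1.75021541e-04
  1.54694541e+00  5.52652416e-01] [-0.01909457 -0.91186092  0.26215972]
[484 130  28  39 847] [499.5 148.7] [0.6687 0.3845 0.188 ]
[245 185  30  39 917] [259.4 204.6] [0.5071 0.3657 0.188 ]
[200 322  35   9 296] [217.  326.1] [0.4608 0.268  0.188 ]
pred px knob top, base, hub [[259.8 217.2]
 [259.2 197. ]
 [199.9 194.9]]
```

View pics/e.png

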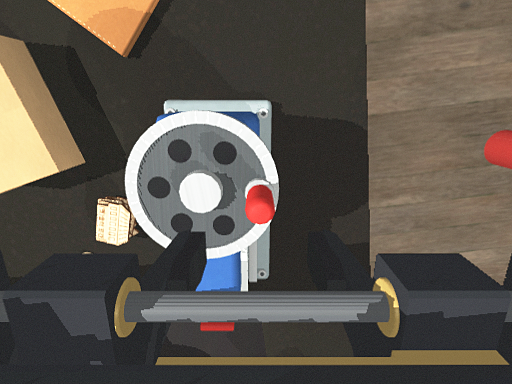

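The wrist view shows the knob top at about (260,212) and the hub at (200,193), within about 2 mm of the fit. The open fingers straddle the knob, so I'll descend and grip.

>>> {"op": "jog_arm", "data": {
  "motion": [0.055,0.001,0.001,0.02,0,0,0,0.055,0,0,0.02,0,0,0,0.055,0,0,0.02,0,0,0,0.055,0,0,0.02,0,0,0,0.055,0,0,0.008,0,0,0,0.055,0,0,0,0,0,0],
  "force": 30
}}

```text
clock: 11.72
tool_pos: [0.5068, 0.3592, 0.2148]
tcp_rot: [0.751, 0.661, -0.0, -0.0]
contact_force: [0.4, 0.0, 0.9]
opening: 0.055
finger_force: 0.0
```

>>> {"op": "jog_arm", "data": {
  "motion": [0.015,0,0,0,0,0,0,0.015,0,0,0,0,0,0,0.015,0,0,0,0,0,0,0.015,0,0,0,0,0,0,0.015,0,0,0,0,0,0],
  "force": 30
}}

```text
clock: 12.35
tool_pos: [0.5075, 0.3595, 0.2153]
tcp_rot: [0.751, 0.661, 0.001, 0.001]
contact_force: [4.7, -1.2, 1.3]
opening: 0.021
finger_force: 30.0
```

>>> {"op": "jog_arm", "data": {
  "motion": [0.015,0.0065,-0.0004,0,0,0,0,0.015,0.0064,-0.0013,0,0,0,0,0.015,0.0062,-0.0021,0,0,0,0,0.015,0.0059,-0.0029,0,0,0,0,0.015,0.0054,-0.0036,0,0,0,0,0.015,0.0049,-0.0043,0,0,0,0]
}}

```text
clock: 13.1
tool_pos: [0.4988, 0.3964, 0.2157]
tcp_rot: [0.751, 0.66, 0.003, 0.002]
contact_force: [11.0, -1.1, 1.3]
opening: 0.0208
finger_force: 30.0
```

```bash
python3 - <<'E'
from h import *
s=env.read_state();print(s["tool_pos"],s["contact_force"],s["opening"],s["clock"])
e=np.array([.1265,.992]);y=np.array([.992,-.1265]);p=s["tool_pos"][:2]-[.4575,.366]
print("fx_t",s["contact_force"][:2]@e,"fy_t",s["contact_force"][:2]@y, "r",np.hypot(*p),"phi",np.degrees(np.arctan2(p@e,p@y)))
E
```

```text
[0.49884639 0.39640009 0.21565062] [11.00408052 -1.06557732  1.31089412] 0.02079037343344336 13.1
fx_t 0.3349634832793144 fy_t 11.050843411688453 r 0.0513194857337476 phi 43.5924749727513
```

>>> {"op": "jog_arm", "data": {
  "motion": [0.015,0.0045,-0.0045,0,0,0,0,0.015,0.0038,-0.0049,0,0,0,0,0.015,0.0029,-0.0059,0,0,0,0,0.015,0.0021,-0.0062,0,0,0,0,0.015,0.0013,-0.0064,0,0,0,0,0.015,0.0004,-0.0065,0,0,0,0]
}}

```text
clock: 13.85
tool_pos: [0.466, 0.4167, 0.2157]
tcp_rot: [0.751, 0.661, 0.003, 0.0]
contact_force: [10.3, 5.3, 1.0]
opening: 0.0211
finger_force: 30.0
```

```bash
cat > q.py <<'E'
from h import *
s=env.read_state();F=s["contact_force"]
e=np.array([.1265,.992]);y=np.array([.992,-.1265]);p=s["tool_pos"][:2]-[.4575,.366]
a=np.arctan2(p@e,p@y);fx,fy=F[:2]@e,F[:2]@y
print("F",F.round(1),"fx_t %.1f fy_t %.1f"%(fx,fy),"rad %.1f tan %.1f"%(fx*np.sin(a)+fy*np.cos(a),fx*np.cos(a)-fy*np.sin(a)),"r",np.hypot(*p).round(4),"phi",np.degrees(a).round(1),"z",s["tool_pos"][2].round(4),s["opening"].round(4),s["clock"])
E
python3 q.py
```

```text
Traceback (most recent call last):
  File "q.py", line 5, in <module>
    print("F",F.round(1),"fx_t %.1f fy_t %.1f"%(fx,fy),"rad %.1f tan %.1f"%(fx*np.sin(a)+fy*np.cos(a),fx*np.cos(a)-fy*np.sin(a)),"r",np.hypot(*p).round(4),"phi",np.degrees(a).round(1),"z",s["tool_pos"][2].round(4),s["opening"].round(4),s["clock"])
                                                                                                                                                                                                                      ^^^^^^^^^^^^^^^^^^
AttributeError: 'float' object has no attribute 'round'
```

>>> {"op": "jog_arm", "data": {
  "motion": [0.015,0.0001,-0.0065,0,0,0,0,0.015,-0.0008,-0.0064,0,0,0,0,0.015,-0.0021,-0.0062,0,0,0,0,0.015,-0.0029,-0.0059,0,0,0,0,0.015,-0.0036,-0.0054,0,0,0,0,0.015,-0.0043,-0.0049,0,0,0,0]
}}

```text
clock: 14.6
tool_pos: [0.4295, 0.4082, 0.2156]
tcp_rot: [0.751, 0.661, 0.004, 0.0]
contact_force: [10.3, 10.7, -2.0]
opening: 0.0211
finger_force: 30.0
```

```bash
sed -i 's/s\["opening"\].round(4)/s["opening"]/' q.py; python3 q.py
```

```text
F [10.3 10.7 -2. ] fx_t 12.0 fy_t 8.8 rad 3.3 tan -14.5 r 0.0506 phi 130.8 z 0.2156 0.021100665915712063 14.6
```

>>> {"op": "jog_arm", "data": {
  "motion": [0.015,-0.0024,-0.0022,0,0,0,0,0.015,-0.0025,-0.0021,0,0,0,0,0.015,-0.0027,-0.0019,0,0,0,0]
}}

```text
clock: 14.98
tool_pos: [0.4216, 0.4013, 0.2154]
tcp_rot: [0.751, 0.661, 0.003, -0.001]
contact_force: [7.3, 8.5, -1.6]
opening: 0.021
finger_force: 30.0
```

```bash
python3 q.py
```

```text
F [ 7.3  8.5 -1.6] fx_t 9.3 fy_t 6.2 rad 0.7 tan -11.2 r 0.0504 phi 142.7 z 0.2154 0.021036608583645845 14.975
```

>>> {"op": "jog_arm", "data": {
  "motion": [0.015,-0.0028,-0.0017,0,0,0,0,0.015,-0.0029,-0.0015,0,0,0,0,0.015,-0.003,-0.0013,0,0,0,0]
}}

```text
clock: 15.35
tool_pos: [0.4156, 0.3932, 0.2153]
tcp_rot: [0.751, 0.661, 0.002, -0.001]
contact_force: [3.8, 8.4, -0.2]
opening: 0.0211
finger_force: 30.0
```

```bash
python3 q.py
```

```text
F [ 3.8  8.4 -0.2] fx_t 8.8 fy_t 2.7 rad 1.4 tan -9.1 r 0.05 phi 154.2 z 0.2153 0.02114826395511161 15.35
```

>>> {"op": "jog_arm", "data": {
  "motion": [0.015,-0.0031,-0.0012,0,0,0,0,0.015,-0.0031,-0.0009,0,0,0,0,0.015,-0.0032,-0.0007,0,0,0,0,0.015,-0.0032,-0.0005,0,0,0,0,0.015,-0.0033,-0.0003,0,0,0,0,0.015,-0.0033,-0.0001,0,0,0,0,0.015,0,0,0,0,0,0]
}}

```text
clock: 16.23
tool_pos: [0.4089, 0.3737, 0.215]
tcp_rot: [0.751, 0.661, 0.001, -0.0]
contact_force: [1.7, 1.8, 2.4]
opening: 0.0212
finger_force: 30.0
```

```bash
python3 q.py
```

```text
F [1.7 1.8 2.4] fx_t 2.0 fy_t 1.5 rad -1.4 tan -2.1 r 0.0492 phi 178.2 z 0.215 0.021183649539874335 16.225
```

>>> {"op": "jog_arm", "data": {
  "motion": [0.015,-0.0033,0.0001,0,0,0,0,0.015,-0.0033,0.0003,0,0,0,0,0.015,-0.0032,0.0005,0,0,0,0,0.015,-0.0032,0.0007,0,0,0,0,0.015,-0.0031,0.0009,0,0,0,0,0.015,-0.0031,0.0012,0,0,0,0]
}}

```text
clock: 16.98
tool_pos: [0.4104, 0.3537, 0.2148]
tcp_rot: [0.751, 0.661, 0.0, -0.0]
contact_force: [3.1, 4.8, -0.6]
opening: 0.0214
finger_force: 30.0
```

```bash
python3 q.py
```

```text
F [ 3.1  4.8 -0.6] fx_t 5.2 fy_t 2.4 rad -4.2 tan -3.9 r 0.0486 phi -158.1 z 0.2148 0.02136152822309391 16.975
```

>>> {"op": "jog_arm", "data": {
  "motion": [0.015,-0.0059,0.0034,0,0,0,0,0.015,-0.0054,0.0036,0,0,0,0,0.015,-0.0049,0.0043,0,0,0,0,0.015,-0.0043,0.0049,0,0,0,0,0.015,-0.0036,0.0054,0,0,0,0]
}}

```text
clock: 17.6
tool_pos: [0.4286, 0.3273, 0.2146]
tcp_rot: [0.751, 0.661, 0.0, -0.001]
contact_force: [1.9, 8.6, -1.1]
opening: 0.0215
finger_force: 30.0
```

```bash
python3 q.py
```

```text
F [ 1.9  8.6 -1.1] fx_t 8.8 fy_t 0.8 rad -8.0 tan -3.6 r 0.0482 phi -119.5 z 0.2146 0.021478969801029972 17.6
```

>>> {"op": "jog_arm", "data": {
  "motion": [0.015,-0.0029,0.0059,0,0,0,0,0.015,-0.0021,0.0062,0,0,0,0,0.015,-0.0013,0.0064,0,0,0,0,0.015,-0.0004,0.0065,0,0,0,0]
}}

```text
clock: 18.1
tool_pos: [0.4519, 0.3177, 0.2145]
tcp_rot: [0.751, 0.661, -0.0, -0.001]
contact_force: [-2.4, 8.6, 0.1]
opening: 0.0211
finger_force: 30.0
```

```bash
python3 q.py
```

```text
F [-2.4  8.6  0.1] fx_t 8.3 fy_t -3.5 rad -8.3 tan -3.4 r 0.0486 phi -89.3 z 0.2145 0.02112982197508556 18.1
```

>>> {"op": "jog_arm", "data": {
  "motion": [0.015,0.001,0.0065,0,0,0,0,0.015,0.0018,0.0064,0,0,0,0,0.015,0.0021,0.0062,0,0,0,0,0.015,0.0029,0.0059,0,0,0,0,0.015,0.0036,0.0054,0,0,0,0,0.015,0.0043,0.0049,0,0,0,0]
}}

```text
clock: 18.85
tool_pos: [0.4898, 0.3285, 0.2147]
tcp_rot: [0.751, 0.661, -0.0, -0.0]
contact_force: [-4.8, 0.2, 3.8]
opening: 0.0208
finger_force: 30.0
```

```bash
python3 q.py
```

```text
F [-4.8  0.2  3.8] fx_t -0.4 fy_t -4.8 rad -3.3 tan -3.5 r 0.0495 phi -42.0 z 0.2147 0.020829326011194464 18.85
```

>>> {"op": "jog_arm", "data": {
  "motion": [0.015,0.0027,0.0022,0,0,0,0,0.015,0.0028,0.002,0,0,0,0,0.015,0.003,0.0018,0,0,0,0,0.015,0.0031,0.0016,0,0,0,0,0.015,0,0,0,0,0,0]
}}

```text
clock: 19.48
tool_pos: [0.4993, 0.3391, 0.215]
tcp_rot: [0.751, 0.661, 0.001, 0.0]
contact_force: [0.7, -2.3, 3.3]
opening: 0.0211
finger_force: 30.0
```

```bash
python3 q.py
```

```text
F [ 0.7 -2.3  3.3] fx_t -2.2 fy_t 1.0 rad 1.8 tan -1.6 r 0.0497 phi -25.5 z 0.215 0.021148981315539734 19.475
```

>>> {"op": "jog_arm", "data": {
  "motion": [0.015,0.0014,0.0006,0,0,0,0,0.015,0.0014,0.0006,0,0,0,0,0.015,0,0,0,0,0,0]
}}

```text
clock: 19.85
tool_pos: [0.5007, 0.3414, 0.215]
tcp_rot: [0.751, 0.661, 0.001, 0.001]
contact_force: [2.1, -4.4, 4.4]
opening: 0.021
finger_force: 30.0
```

```bash
python3 q.py
```

```text
F [ 2.1 -4.4  4.4] fx_t -4.1 fy_t 2.6 rad 4.0 tan -2.8 r 0.0497 phi -22.4 z 0.215 0.02096960636095701 19.85
```

>>> {"op": "jog_arm", "data": {
  "motion": [0.015,0.0014,0.0005,0,0,0,0,0.015,0.0014,0.0005,0,0,0,0,0.015,0,0,0,0,0,0]
}}

```text
clock: 20.23
tool_pos: [0.5022, 0.344, 0.215]
tcp_rot: [0.751, 0.661, 0.001, 0.001]
contact_force: [2.9, -4.2, 4.4]
opening: 0.0212
finger_force: 30.0
```

```bash
python3 q.py
```

```text
F [ 2.9 -4.2  4.4] fx_t -3.8 fy_t 3.4 rad 4.5 tan -2.5 r 0.0498 phi -19.0 z 0.215 0.021189412136133606 20.225
```

>>> {"op": "jog_arm", "data": {
  "motion": [0.015,0.0014,0.0005,0,0,0,0,0.015,0.0014,0.0005,0,0,0,0,0.015,0,0,0,0,0,0]
}}

```text
clock: 20.6
tool_pos: [0.5036, 0.3466, 0.2151]
tcp_rot: [0.751, 0.661, 0.001, 0.001]
contact_force: [3.3, -5.5, 4.3]
opening: 0.0214
finger_force: 30.0
```

```bash
python3 q.py
```

```text
F [ 3.3 -5.5  4.3] fx_t -5.0 fy_t 4.0 rad 5.2 tan -3.8 r 0.05 phi -15.5 z 0.2151 0.02144108324180794 20.6
```

>>> {"op": "jog_arm", "data": {
  "motion": [0.015,0.001,0.0005,0,0,0,0,0.015,0.001,0.0004,0,0,0,0,0.015,0,0,0,0,0,0]
}}

```text
clock: 20.98
tool_pos: [0.5045, 0.3485, 0.215]
tcp_rot: [0.751, 0.661, 0.0, 0.001]
contact_force: [1.6, -5.0, 4.0]
opening: 0.0211
finger_force: 30.0
```

```bash
python3 q.py
```

```text
F [ 1.6 -5.   4. ] fx_t -4.8 fy_t 2.3 rad 3.3 tan -4.1 r 0.0501 phi -13.1 z 0.215 0.02106776673554831 20.975
```

>>> {"op": "jog_arm", "data": {
  "motion": [0.015,0.0014,0.0003,0,0,0,0,0.015,0.0014,0.0003,0,0,0,0,0.015,0,0,0,0,0,0]
}}

```text
clock: 21.35
tool_pos: [0.5055, 0.3513, 0.215]
tcp_rot: [0.751, 0.661, 0.001, 0.001]
contact_force: [3.0, -4.2, 3.6]
opening: 0.021
finger_force: 30.0
```

```bash
python3 q.py
```

```text
F [ 3.  -4.2  3.6] fx_t -3.8 fy_t 3.5 rad 4.1 tan -3.2 r 0.0502 phi -9.7 z 0.215 0.02102457913688342 21.35
```

>>> {"op": "jog_arm", "data": {
  "motion": [0.015,0.0014,0.0003,0,0,0,0,0.015,0.0014,0.0002,0,0,0,0,0.015,0,0,0,0,0,0]
}}

```text
clock: 21.72
tool_pos: [0.5064, 0.3538, 0.215]
tcp_rot: [0.751, 0.661, 0.0, 0.001]
contact_force: [2.6, -5.8, 5.0]
opening: 0.0216
finger_force: 30.0
```

```bash
python3 q.py
```

```text
F [ 2.6 -5.8  5. ] fx_t -5.4 fy_t 3.3 rad 4.0 tan -5.0 r 0.0504 phi -6.8 z 0.215 0.021607630444442767 21.725
```

>>> {"op": "jog_arm", "data": {
  "motion": [0.015,0.001,0.0001,0,0,0,0,0.015,0.001,0.0001,0,0,0,0,0.015,0,0,0,0,0,0]
}}

```text
clock: 22.1
tool_pos: [0.5068, 0.3551, 0.215]
tcp_rot: [0.751, 0.661, -0.0, 0.001]
contact_force: [1.8, -8.4, 6.2]
opening: 0.0212
finger_force: 30.0
```

```bash
python3 q.py
```

```text
F [ 1.8 -8.4  6.2] fx_t -8.1 fy_t 2.9 rad 3.6 tan -7.8 r 0.0505 phi -5.2 z 0.215 0.02115138058448797 22.1
```

>>> {"op": "jog_arm", "data": {
  "motion": [0.015,0.001,0.0001,0,0,0,0,0.015,0.001,0,0,0,0,0,0.015,0,0,0,0,0,0]
}}

```text
clock: 22.48
tool_pos: [0.5071, 0.3564, 0.2149]
tcp_rot: [0.751, 0.66, -0.001, 0.002]
contact_force: [2.3, -13.7, 5.9]
opening: 0.0209
finger_force: 30.0
```

```bash
python3 q.py
```

```text
F [  2.3 -13.7   5.9] fx_t -13.3 fy_t 4.0 rad 4.9 tan -13.0 r 0.0506 phi -3.7 z 0.2149 0.020909296495895298 22.475
```

>>> {"op": "jog_arm", "data": {
  "motion": [0.015,0.0006,0,0,0,0,0,0.015,0,0,0,0,0,0,0.015,0,0,0,0,0,0,0.015,0,0,0,0,0,0]
}}

```text
clock: 22.98
tool_pos: [0.5072, 0.3568, 0.2149]
tcp_rot: [0.751, 0.66, -0.001, 0.002]
contact_force: [1.8, -15.0, 5.8]
opening: 0.0212
finger_force: 30.0
```

```bash
python3 q.py
```

```text
F [  1.8 -15.    5.8] fx_t -14.6 fy_t 3.6 rad 4.5 tan -14.4 r 0.0505 phi -3.3 z 0.2149 0.021203299750398856 22.975
```

It's against the stop at about 14 N and holding. I'll ease off the elastic load, then release.

>>> {"op": "jog_arm", "data": {
  "motion": [0.015,-0.001,0,0,0,0,0,0.015,-0.001,0,0,0,0,0,0.015,-0.001,0,0,0,0,0,0.015,-0.0008,0,0,0,0,0,0.015,0,0,0,0,0,0]
}}

```text
clock: 23.6
tool_pos: [0.5066, 0.3542, 0.2149]
tcp_rot: [0.751, 0.661, -0.0, 0.001]
contact_force: [2.6, -7.8, 4.9]
opening: 0.0211
finger_force: 30.0
```

```bash
python3 q.py
```

```text
F [ 2.6 -7.8  4.9] fx_t -7.4 fy_t 3.6 rad 4.4 tan -7.0 r 0.0505 phi -6.2 z 0.2149 0.021101730172659004 23.6
```

>>> {"op": "jog_arm", "data": {
  "motion": [0.015,-0.001,0,0,0,0,0,0.015,-0.0008,0,0,0,0,0,0.015,0,0,0,0,0,0]
}}

```text
clock: 23.98
tool_pos: [0.5063, 0.3531, 0.2149]
tcp_rot: [0.751, 0.661, 0.0, 0.0]
contact_force: [3.6, -4.5, 4.3]
opening: 0.021
finger_force: 30.0
```

```bash
python3 q.py
```

```text
F [ 3.6 -4.5  4.3] fx_t -4.0 fy_t 4.2 rad 4.6 tan -3.4 r 0.0505 phi -7.5 z 0.2149 0.021023585651746203 23.975
```

>>> {"op": "jog_arm", "data": {
  "motion": [0.015,-0.0007,0,0,0,0,0,0.03,0,0,0,0,0,0,0.055,0,0,0,0,0,0,0.055,0,0,0,0,0,0,0.055,0,0,0,0,0,0]
}}

```text
clock: 24.6
tool_pos: [0.5057, 0.3526, 0.2145]
tcp_rot: [0.75, 0.661, -0.0, -0.0]
contact_force: [0.6, -0.5, -0.0]
opening: 0.0547
finger_force: 0.0
```

>>> {"op": "jog_arm", "data": {
  "motion": [0.055,0,0,-0.015,0,0,0,0.055,0,0,-0.025,0,0,0,0.055,0,0,-0.03,0,0,0,0.055,-0.03,0,-0.03,0,0,0,0.055,-0.05,0,-0.02,0,0,0,0.055,-0.05,0,0,0,0,0,0.055,-0.05,0,0,0,0,0,0.055,-0.05,0,0,0,0,0,0.055,0,0,0,0,0,0]
}}

```text
clock: 25.72
tool_pos: [0.4765, 0.122, 0.3361]
tcp_rot: [0.752, 0.659, 0.001, 0.001]
contact_force: [-0.3, 0.1, 0.0]
opening: 0.0548
finger_force: 0.0
```

```bash
python3 - <<'E'
from h import *
s=env.read_state();print(s["tool_pos"],s["contact_force"])
c=read_camera("top");b=c["frame"][130:260,100:270];a=read_camera("scene")["frame"][170:320,140:300]
hsv=cv2.cvtColor(c["frame"],cv2.COLOR_RGB2HSV)
m=(((hsv[...,0]<8)|(hsv[...,0]>172))&(hsv[...,1]>170)&(hsv[...,2]>90)).astype(np.uint8)
k,l,st,ce=cv2.connectedComponentsWithStats(m)
print([(ce[i].round(1),st[i,4]) for i in range(1,k) if st[i,4]>15])
cv2.imwrite("pics/f.png",np.hstack([cv2.resize(a,(400,375)),cv2.resize(b,(400,375))])[:,:,::-1])
E
```

```text
[0.47650774 0.12202336 0.33610045] [-0.33594405  0.12389027  0.0256131 ]
[(array([151.7, 165. ]), np.int32(77)), (array([223.2, 194. ]), np.int32(18))]
```

View pics/f.png

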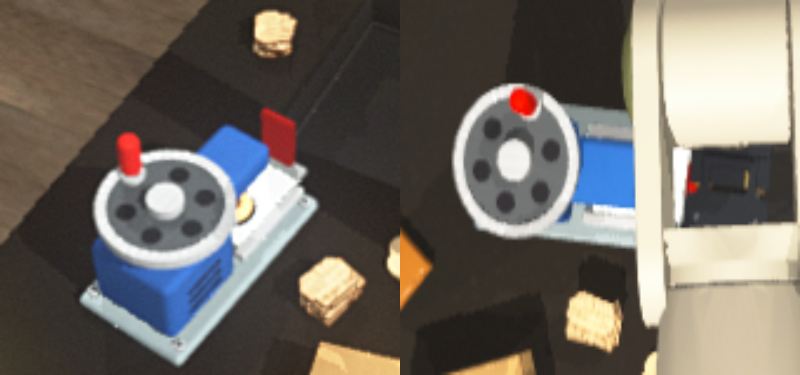

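The pictures show the knob back near its start at (130,155) left and (523,102) right, the badge under the head, and the tab home at (280,137). The magnet packs haven't moved and the gripper is clear, so I'm handing in.

```bash
python3 -c "
from workcell import env
print(env.job_done())"
```

```text
the job is handed in; nothing more can be done
None
```

The job is handed in, with no verdict returned: slide pushed home, wheel turned once anticlockwise to its stop (about 14 N felt at the knob) and released. I did not directly measure the button's depth or the die's height.

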